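# Send a row of thread spools home in the rack and shut the gate

## Task

Four thread spools stand in a row in the channel of the spool rack on the tying bench. With shut fingertips push the row from behind along the channel, all together as one train, until the first spool is right against the dark end stop and all four are packed against it; then push the red gate round until it is fully shut across the channel behind them, and move clear. Nothing is to be gripped or lifted, the spools stay standing and together, and the bottle, the spare spool and the screwdriver beside the rack are left alone.

Things in the scene. Friction and masses are not known exactly. Their poses are not given: they have to be found in the camera images.
- rack: fixed spool rack: wooden board 370 x 104 x 8 mm with an aluminium channel; origin on the table under the channel's centre line, x along the channel towards the end stop, y across, z up. Channel floor 10 mm above the table, from x = -155 mm (open end) to +180 mm (stop); inside y = -21.5 to +21.5 mm; walls 4 mm thick, their tops 20 mm above the table
- stop_face (a point): middle of the end stop's face, at the rack's x = 180 mm, y = 0, 23 mm above the table; the dark stop's top is 38 mm above the table. With all spools home their centres lie 20, 60, 100 and 140 mm before this face, and the last one's rear surface 160 mm before it
- gate_pivot (a point): the gate's vertical hinge axis, fixed in the rack at its x = 12 mm, y = +36 mm, beside the channel; point 34 mm above the table. A red hub of radius 8 mm turns here, its top 48 mm above the table
- gate_end (a point): middle of the free end of the red gate bar, 66 mm from the hinge axis, at half the bar's height. The bar is 8 mm thick and stands from 24 to 44 mm above the table, so it passes over the channel walls. Open it lies beside the channel
- gate (a joint): gate angle: 0 = fully shut against its own stop, the bar square across the channel (pointing along the rack's -y); 1.57 = pointing along the rack's -x, beside the channel; larger = farther out, up to 2.5. It stays where it is left; about 1 N at its end moves it. Shut, its front face clears the last spool by 4 mm if all are home; otherwise the spools are in its way
- spool_a: thread spool with white flanges and orange thread, the first of the row, nearest the end stop; upright cylinder, diameter 40 mm, height 34 mm, about 60 g; origin at the centre of its underside, z up along its axis
- spool_b: thread spool with white flanges and blue thread, the second of the row, touching the first; upright cylinder, diameter 40 mm, height 34 mm, about 60 g; origin at the centre of its underside, z up along its axis
- spool_c: thread spool with white flanges and yellow thread, the third of the row; upright cylinder, diameter 40 mm, height 34 mm, about 60 g; origin at the centre of its underside, z up along its axis
- spool_d: thread spool with white flanges and green thread, the last of the row, farthest from the stop; push on its rear side; upright cylinder, diameter 40 mm, height 34 mm, about 60 g; origin at the centre of its underside, z up along its axis
- spare_spool: bystander: spool with red thread, diameter 40 mm, height 34 mm, standing on the table beside the rack (its -y side), origin at the centre of its underside
- bottle: bystander: small white bottle with black cap, diameter 34 mm, 75 mm high, standing on the table beside the rack (its -y side), origin at the centre of its underside
- screwdriver: bystander: small screwdriver with dark wooden handle, 130 mm long, lying on the table on the rack's +y side near the stop end, along its own x axis
Not all that is in view belongs to the job. What is shaped like the spool_c but pink or purple is not meant.

How it is judged (in metres and radians):
On the way, in this order (a step that is already met when the one before it is completed fails the run):
1. all four spools are packed against the end stop (within 4 mm), upright, the gate still open (x of spool_a in the frame of rack above 0.156 m and x of spool_b in the frame of rack above 0.116 m and x of spool_c in the frame of rack above 0.076 m and x of spool_d in the frame of rack above 0.036 m and angle between each of spool_a, spool_b, spool_c, spool_d's own z axis and vertical below 0.1 rad and z of spool_a in the frame of rack between 0.007 and 0.014 m and y of spool_a in the frame of rack between -0.005 and 0.005 m and z of spool_b in the frame of rack between 0.007 and 0.014 m and y of spool_b in the frame of rack between -0.005 and 0.005 m and z of spool_c in the frame of rack between 0.007 and 0.014 m and y of spool_c in the frame of rack between -0.005 and 0.005 m and z of spool_d in the frame of rack between 0.007 and 0.014 m and y of spool_d in the frame of rack between -0.005 and 0.005 m and value of joint gate above 0.6 rad), for 0.2 s.
2. the gate is shut across the channel (value of joint gate below 0.1 rad), for 0.2 s.
At the end, for the whole second after the job is handed in: all four spools stand upright in the channel, at rest, each within 4 mm of its place in the row packed against the end stop; the gate is shut to within 0.1 rad and at rest (x of spool_a in the frame of rack above 0.156 m and x of spool_b in the frame of rack above 0.116 m and x of spool_c in the frame of rack above 0.076 m and x of spool_d in the frame of rack above 0.036 m and angle between each of spool_a, spool_b, spool_c, spool_d's own z axis and vertical below 0.1 rad and z of spool_a in the frame of rack between 0.007 and 0.014 m and y of spool_a in the frame of rack between -0.005 and 0.005 m and z of spool_b in the frame of rack between 0.007 and 0.014 m and y of spool_b in the frame of rack between -0.005 and 0.005 m and z of spool_c in the frame of rack between 0.007 and 0.014 m and y of spool_c in the frame of rack between -0.005 and 0.005 m and z of spool_d in the frame of rack between 0.007 and 0.014 m and y of spool_d in the frame of rack between -0.005 and 0.005 m and linear speed of each of spool_a, spool_b, spool_c, spool_d below 0.01 m/s and velocity of joint gate between -0.05 and 0.05 rad/s and value of joint gate below 0.1 rad); the robot touches nothing.
It fails at once if a spool of the row was taken between the fingers ((horizontal distance between the grasp point and spool_a below 0.014 m and height (world z) of the grasp point below 0.05 m) or (horizontal distance between the grasp point and spool_b below 0.014 m and height (world z) of the grasp point below 0.05 m) or (horizontal distance between the grasp point and spool_c below 0.014 m and height (world z) of the grasp point below 0.05 m) or (horizontal distance between the grasp point and spool_d below 0.014 m and height (world z) of the grasp point below 0.05 m)).
It fails at once if the gate bar was taken between the fingers (x of the grasp point in the frame of gate_end between -0.005 and 0.005 m and y of the grasp point in the frame of gate_end between -0.002 and 0.066 m and z of the grasp point in the frame of gate_end between -0.018 and 0.018 m).
It fails at once if a spool of the row was lifted (more than 8 mm off the channel floor) or tipped (more than 0.35 rad) (z of any of spool_a, spool_b, spool_c, spool_d in the frame of rack above 0.018 m or angle between any of spool_a, spool_b, spool_c, spool_d's own z axis and vertical above 0.35 rad).
It fails at once if the row came apart (a gap of more than 12 mm between neighbours) (horizontal distance between spool_a and spool_b above 0.052 m or horizontal distance between spool_b and spool_c above 0.052 m or horizontal distance between spool_c and spool_d above 0.052 m).
It fails at once if a bystander was moved more than 20 mm (distance of any of spare_spool, bottle, screwdriver from where it was at the start of the episode above 0.02 m).
It also fails if it takes over 50 s, if anything falls off the work surface, if the arm or the gripper's body presses on something with over 40 N, if the wrist force passes 120 N, or if a joint passes its speed limit or range.

## Robot

A 6-joint arm with a two-finger parallel gripper is mounted at the origin on the work surface. World frame = base frame: x ahead of the robot, y to its left, z up, the work surface at z = 0. Lengths are in mm, angles in degrees, forces in N, time in s.
With the tool pointing down it reaches from about 350 to 850 mm from the base axis. Payload 8.1 kg.
Tool frame: the origin (TCP) lies at the centre of the arm's flange, where the gripper is bolted on; the fingertips stand 173 mm ahead of it and the grasp point (between the pads) lies 155 mm ahead of it; z points along the fingers, y is the line along which they close (so a half turn about z gives the same grasp; the last joint's range is limited). The gripper opens to 85 mm and grips with 20 to 120 N. Pads are 22 mm wide; open, the fingers measure 114 mm over their backs; the gripper's body (76 mm by 85 mm) begins 54 mm behind the grasp point. The pads swing forward as they close: fully open they stand 13 mm farther back than shut.
Start: joints at [59.622, 7.471, 85.268, -0, 87.261, -4.893], TCP at [258.147, 541.634, 404.692] pointing down, gripper open.
Joint ranges: [-169.43, 169.43], [-51.17, 129.36], [1.28, 143.12], [-76.62, 256.62], [0, 156.53], [-152.29, 152.29]. Speed limits (degrees/s): [136.94, 136.94, 159.86, 180, 180, 180].

## Interface

Orientations are given as [roll, pitch, yaw] about the fixed x, y, z axes, in that order (R = Rz(yaw) Ry(pitch) Rx(roll)).
In Python, from bench import * gives the robot as it stands.
- The arm moves only by the shell command python3 -m jog 'ROWS' [FORCE]. ROWS is text: rows parted by semicolons, each of 7 numbers parted by spaces: the shift along the tool's x, y, z scaled (see below), then the turn, a rotation vector about the tool's x, y, z scaled (see below), then the closure, from -1 (fully open) to 1 (shut). In form: tx ty tz wx wy wz hand; .... A call has 1 to 5 rows; each row shifts and turns the commanded pose from where the row before left it, along the tool's axes as they then stand; what a row does not reach is not made up. The controller multiplies each number of a shift by 0.1 m and each number of a turn by 60 degrees. A row lasts 1/8 s, in which the tool goes at most 62.5 mm and 10.7 degrees, less where a joint would pass 70% of its speed; a pose out of reach is approached as far as the arm can. A call with a number of a shift or a turn outside -1 to 1 is refused whole. A call with a gripper value outside its range is refused whole. The fingers move at their own pace and stop on an object; FORCE is the grip in N (left out, the last holds). Time passes only in rows, so rows that do not move let the fingers close. It gives the time, the measured TCP pose, the force, the opening and the grip force at its end, in the units of the state.
- sense(): the state, without advancing time (a new reading comes with each control period).
- snapshot(name): name is "scene" or "top" or "wrist"; returns a dict with "img" (400x640x3 uint8, red, green, blue), "fx", "fy", "cx", "cy" (pixels), "extrinsics" (4x4, takes a point from camera to world coordinates). Camera axes: x right, y down, z forward; pixel columns grow to the right and rows downward; lengths in mm; the calibration is good to about 2 mm. A picture is of the moment at which its call begins. There is no depth.
- hand_in(): hands the job in; it is judged then, once.
The state is a dict: "time": time; "joint_pos": joint angles; "qd": joint speeds; "joint_efforts": joint torques, N m; "tool_pos": TCP position; "tcp_rot": TCP orientation; "ft_force": force on the tool from outside, world axes, zero at the start; "wrist_torque": the same for the moment, N m; "finger_gap": finger opening in mm; "grip_force": force on a finger pad.
Only numpy, scipy, OpenCV 4.12 (cv2) and the standard library are available. Lean on these libraries where they do the work, as an engineer would, in place of code of your own. Each camera call takes 0.05 s, during which the arm holds its last target. There are 200 camera calls.

## Working session

There is one attempt and no reset: what is moved stays moved. The work goes in short steps, Python scripts to look and compute and a shell command to move; the robot and the scene stay as the last step left them, time stands still between calls to the robot, and variables do not carry over. Pictures are saved under pics/ and viewed, at most 10 in all, crops included, and the job is handed in when it is done.

```bash
mkdir -p pics; ls; python3 - <<'E'
from bench import *
import cv2,numpy as np
for n in ["top","scene"]:
    s=snapshot(n); cv2.imwrite(f"pics/{n}0.png",s["img"][:,:,::-1]); print(n,s["fx"],s["fy"],s["cx"],s["cy"],np.round(s["extrinsics"],3).tolist())
s=sense();print(s["tool_pos"],s["tcp_rot"],s["time"],s["finger_gap"])
E
```

```text
pics
top 398.09026529920817 398.09026529920817 317.0287329474169 198.78436695793798 [[-0.019, -0.986, 0.165, 442.715], [-1.0, 0.017, -0.011, -8.337], [0.008, -0.165, -0.986, 680.399], [0.0, 0.0, 0.0, 1.0]]
scene 418.1681441002733 418.1681441002733 315.93089449808514 199.40111976476265 [[-0.497, 0.707, -0.503, 890.622], [0.868, 0.396, -0.301, 167.142], [-0.013, -0.586, -0.81, 586.77], [0.0, 0.0, 0.0, 1.0]]
[258.0164167  541.44082157 403.71639756] [-1.79899886e+02 -8.97623301e-03  1.54517201e+02] 0.1 85.08935743968264
```

View pics/top0.png

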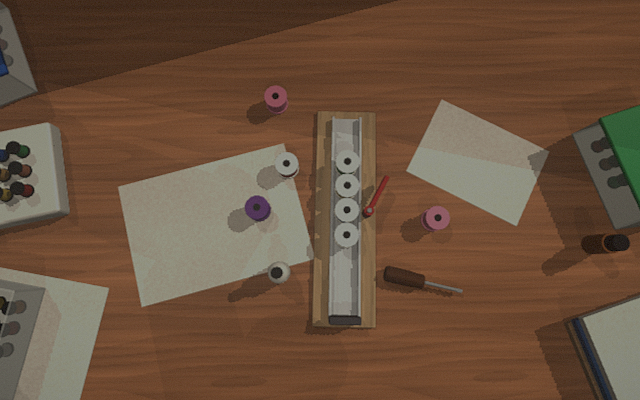

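View pics/scene0.png

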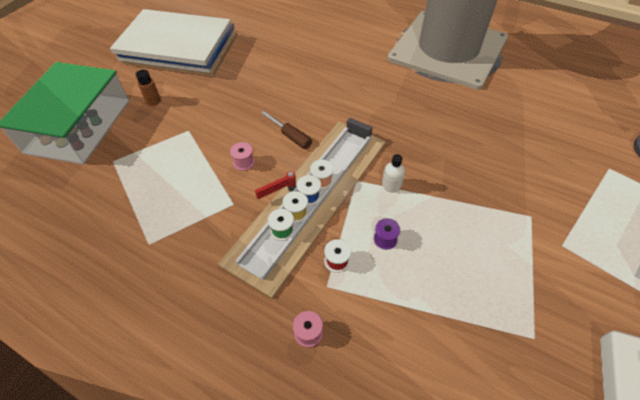

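Candidates, top picture: row flanges at (347,160) d, (347,185) c, (347,210) b and (347,235) a in the channel. The others are the spare at (286,163), purple at (257,208) and pink at (276,97) and (437,217), none of which are meant. The dark stop is at (345,320), so rack +x runs towards the robot. The gate hub is at (368,211) with its bar tip at (386,178). A close crop will check this.

```bash
python3 - <<'E'
import cv2
i=cv2.imread("pics/top0.png")[100:340,300:400]
i=cv2.rotate(i,cv2.ROTATE_90_COUNTERCLOCKWISE)
i=cv2.resize(i,None,fx=3.3,fy=3.3,interpolation=cv2.INTER_CUBIC)
cv2.imwrite("pics/crop0.png",cv2.convertScaleAbs(i,alpha=1.4))
E
```

```text
(no output)
```

View pics/crop0.png

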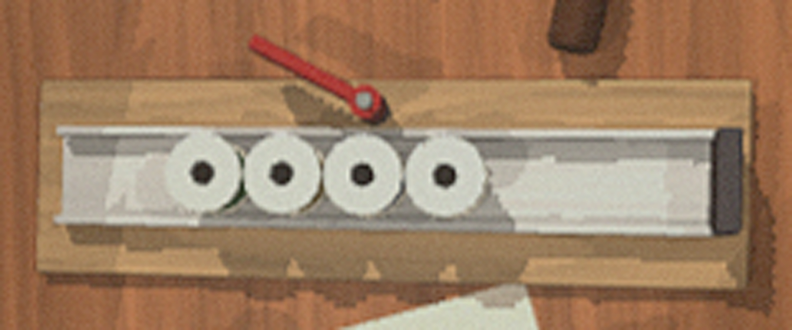

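The crop confirms it: flanges at (202,173) d to (445,175) a, stop face at u=712, hub at (365,100), bar tip at (253,41). Next I fit the rack pose.

```bash
cat > h.py <<'E'
from bench import *
import numpy as np
def ray(s,px,z):
    E=np.array(s["extrinsics"]); d=E[:3,:3]@[(px[0]-s["cx"])/s["fx"],(px[1]-s["cy"])/s["fy"],1]
    o=E[:3,3]; return o+d*(z-o[2])/d[2]
def proj(s,P):
    E=np.array(s["extrinsics"]); c=E[:3,:3].T@(np.array(P)-E[:3,3])
    return np.array([s["fx"]*c[0]/c[2]+s["cx"],s["fy"]*c[1]/c[2]+s["cy"]])
RP=[0,0,0]
def rack2w(p,r=None):
    r=RP if r is None else r
    c,s=np.cos(r[2]),np.sin(r[2]); return np.array([r[0]+c*p[0]-s*p[1],r[1]+s*p[0]+c*p[1],p[2]])
def w2rack(P,r=None):
    r=RP if r is None else r
    c,s=np.cos(r[2]),np.sin(r[2]); d=np.array(P[:2])-r[:2]; return np.array([c*d[0]+s*d[1],-s*d[0]+c*d[1]])
E
python3 - <<'E'
from h import *
from scipy.optimize import least_squares
s=snapshot("top")
o=lambda u,v:(399.5-v/3.3-.5,100+u/3.3)
pts=[((712,130),(180,25.5,38),'x'),((712,234),(180,-25.5,38),'x'),((365,100),(12,36,48),'xy')]
pts+=[((u,v),(0,0,44),'y') for u,v in [(202,173),(282,174),(362,174),(445,175)]]
pts+=[((41,81),(0,52,8),'y'),((750,81),(0,52,8),'y'),((38,271),(0,-52,8),'y'),((745,288),(0,-52,8),'y')]
def f(r):
    e=[]
    for uv,p,k in pts:
        q=w2rack(ray(s,o(*uv),p[2]),r)-p[:2]
        if 'x' in k:e.append(q[0])
        if 'y' in k:e.append(q[1])
    return np.array(e)
R=least_squares(f,[420,-40,np.pi],loss='soft_l1');print(R.x,np.degrees(R.x[2]));print(np.round(f(R.x),1))
for u,v in [(202,173),(282,174),(362,174),(445,175)]: print(w2rack(ray(s,o(u,v),44),R.x).round(1))
t=w2rack(ray(s,o(253,41),40),R.x);print('tip',t, np.degrees(np.arctan2(t[0]-12,-(t[1]-36))))
print('stopend/board',[w2rack(ray(s,o(*a),8),R.x).round(1) for a in [(41,81),(750,81),(38,271),(745,288)]])
open("h.py","a").write(f"RP={R.x.tolist()}\n")
w=snapshot("wrist");print(np.round(w["extrinsics"],2).tolist())
for n,p in [('start',(-88,0,0)),('end',(20,0,0)),('gatetip',(t[0],t[1],34)),('stop',(180,0,23))]: print(n,rack2w(p,R.x).round(1))
E
```

```text
[543.49148825 -62.49516122   3.09950629] 177.58862905948502
[-1.2 -0.1  2.2 -0.1 -0.2 -0.2  0.2  0.2 -0.7 -1.   0.8  1. ]
[-67.6  -0.2]
[-26.9  -0.2]
[13.   0.2]
[53.6  0.2]
tip [-44.09205952  66.40044587] -118.45654759341886
stopend/board [array([-167.9,   51.3]), array([199.9,  51. ]), array([-167. ,  -51.2]), array([199.8, -51. ])]
[[0.43, 0.87, 0.26, 192.91], [0.9, -0.41, -0.12, 572.95], [-0.0, 0.29, -0.96, 372.64], [0.0, 0.0, 0.0, 1.0]]
start [631.4 -66.2   0. ]
end [523.5 -61.7   0. ]
gatetip [ 584.8 -130.7   34. ]
stop [363.7 -54.9  23. ]
```

```bash
cat >> h.py <<'E'
def go(p):
    "tool-axis shift (units of 0.1 m) that takes the fingertip to rack point p (x,y,tip z)"
    from scipy.spatial.transform import Rotation as R
    s=sense(); T=R.from_euler('xyz',s["tcp_rot"],degrees=True)
    tip=np.array(s["tool_pos"])+T.apply([0,0,173])
    print('t',round(s["time"],2),'tip rack',w2rack(tip).round(1),round(tip[2],1),'yaw-rack',round(s["tcp_rot"][2]-np.degrees(RP[2]),2),'rot',np.round(s["tcp_rot"],2),'F',np.round(s["ft_force"],1),'gap',round(s["finger_gap"],1))
    for q in ([p] if np.ndim(p)==1 else p):
        w=rack2w(q); print(q,'shift/100',np.round(T.inv().apply(w-tip)/100,3)); tip=w
E
python3 -m jog '0 0 0 0 0 -0.13 1; 0 0 0 0 0 -0.13 1; 0 0 0 0 0 -0.125 1; 0 0 0 0 0 0 1'
python3 -c "
from h import *
go([(-114,0,130),(-114,0,16)])"
```

```text
time: 0.7
tool_pos: [258.1, 541.6, 404.4]
tcp_rot: [-180.0, -0.0, 177.6]
ft_force: [-0.7, 0.5, 0.3]
finger_gap: 12.2
grip_force: 0.0
t 0.7 tip rack [ 310.6 -591.5] 231.4 yaw-rack -0.02 rot [-1.7998e+02 -1.0000e-02  1.7757e+02] F [-0.7  0.5  0.3] gap 12.2
(-114, 0, 130) shift/100 [-4.248 -5.913  1.016]
(-114, 0, 16) shift/100 [-0.    0.    1.14]
```

```bash

python3 -m jog '-0.283 -0.394 0.068 0 0 0 1; -0.283 -0.394 0.068 0 0 0 1; -0.283 -0.394 0.068 0 0 0 1; -0.283 -0.394 0.068 0 0 0 1; -0.283 -0.394 0.068 0 0 0 1' | head -2
python3 -m jog '-0.283 -0.394 0.068 0 0 0 1; -0.283 -0.394 0.068 0 0 0 1; -0.283 -0.394 0.068 0 0 0 1; -0.283 -0.394 0.068 0 0 0 1; -0.283 -0.394 0.068 0 0 0 1' | head -2
python3 -m jog '-0.283 -0.394 0.068 0 0 0 1; -0.283 -0.394 0.068 0 0 0 1; -0.283 -0.394 0.068 0 0 0 1; -0.283 -0.394 0.068 0 0 0 1; -0.283 -0.394 0.068 0 0 0 1' | head -2
python3 -m jog '0 0 0 0 0 0 1; 0 0 0 0 0 0 1'
python3 -c "
from h import *
go([(-114,0,60),(-114,0,16)])"
```

```text
time: 1.32
tool_pos: [391.9, 337.5, 370.5]
time: 1.95
tool_pos: [525.2, 134.7, 336.6]
time: 2.58
tool_pos: [658.4, -68.0, 302.3]
time: 2.82
tool_pos: [657.5, -66.5, 302.3]
tcp_rot: [180.0, -0.1, 177.5]
ft_force: [0.4, -0.2, 0.1]
finger_gap: 0.1
grip_force: 0.0
t 2.83 tip rack [-113.9   -0.9] 129.3 yaw-rack -0.12 rot [ 1.7997e+02 -5.0000e-02  1.7747e+02] F [ 0.4 -0.2  0.1] gap 0.1
(-114, 0, 60) shift/100 [-0.001 -0.01   0.693]
(-114, 0, 16) shift/100 [-0.   -0.    0.44]
```

Down to 50 mm above the table, then a look from the wrist and top cameras to check clearance behind the green spool.

```bash

python3 -m jog '0 -0.005 0.3 0 0 0 1; 0 -0.005 0.3 0 0 0 1; 0 0 0.2 0 0 0 1; 0 0 0 0 0 0 1' | head -2
python3 -c "
from h import *
import cv2
go([(-114,0,16)])
a=snapshot('top');b=snapshot('wrist')
for p in [(-114,0,50),(-103,14,50),(-103,-14,50)]: print(proj(a,rack2w(p)).round(0),proj(b,rack2w(p)).round(0))
i=cv2.resize(a['img'][90:340,270:420],(360,600));j=cv2.resize(b['img'][:,140:520],(440,463))
j=cv2.copyMakeBorder(j,0,137,0,0,cv2.BORDER_CONSTANT)
cv2.imwrite('pics/p1.png',np.hstack([i,j])[:,:,::-1])"
```

```text
time: 3.32
tool_pos: [656.6, -66.5, 220.9]
t 3.33 tip rack [-112.6   -0.9] 47.9 yaw-rack 0.05 rot [179.97  -0.2  177.64] F [-1.1  0.5 -0. ] gap 0.1
(-114, 0, 16) shift/100 [-0.016 -0.009  0.319]
[347. 133.] [312. 268.]
[356. 140.] [280. 246.]
[339. 139.] [343. 246.]
```

View pics/p1.png

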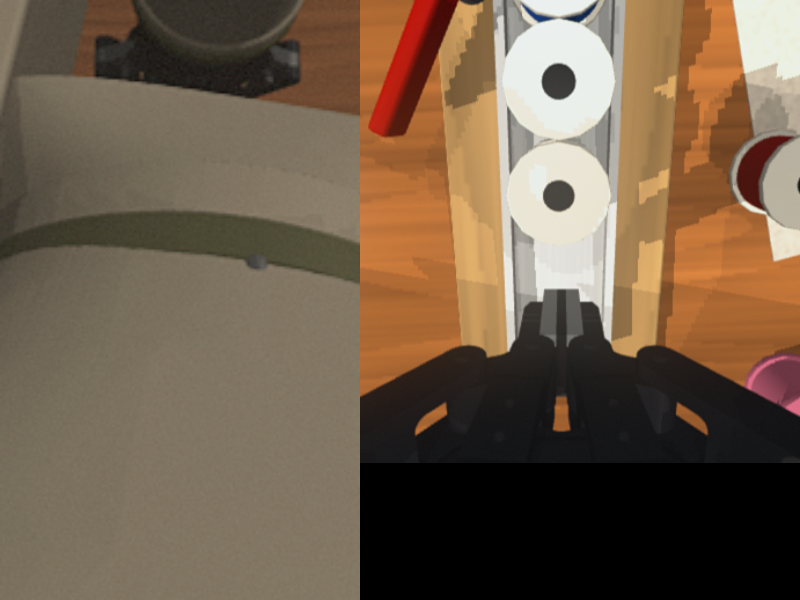

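The wrist view shows the shut fingers centred in the channel (seam u=562, green spool's hole at (558,196)). There is free space ahead of them, and the gate bar is out at the left. Lower, then push gently.

```bash

python3 -m jog '-0.01 -0.005 0.16 0 0 0 1; 0 -0.004 0.16 0 0 0 1; 0 0 0 0 0 0 1; 0 0 0 0 0 0 1' | head -2
python3 -c "
from h import *
b=snapshot('wrist');print('d',w2rack(ray(b,(311,169),44)))
go([(-98.6,0,16),(9,0,16)])"
python3 -m jog '0.05 0 0 0 0 0 1; 0.05 0 0 0 0 0 1; 0.05 0 0 0 0 0 1; 0 0 0 0 0 0 1'
python3 -c "
from h import *
go([(-98.6,0,16),(9,0,16)])"
```

```text
time: 3.92
tool_pos: [658.5, -68.5, 190.4]
d [-64.47598004   1.68907664]
t 3.98 tip rack [-115.5    1.2] 17.9 yaw-rack 0.02 rot [-1.8000e+02  2.0000e-02  1.7761e+02] F [0.3 0.1 0.5] gap 0.2
(-98.6, 0, 16) shift/100 [0.169 0.012 0.019]
(9, 0, 16) shift/100 [ 1.076  0.    -0.   ]
time: 4.47
tool_pos: [643.2, -67.8, 190.8]
tcp_rot: [-180.0, -0.0, 177.6]
ft_force: [0.1, 0.1, 0.1]
finger_gap: -0.0
grip_force: 0.0
t 4.47 tip rack [-99.9   1.1] 17.8 yaw-rack 0.02 rot [-180.     -0.    177.61] F [0.1 0.1 0.1] gap -0.0
(-98.6, 0, 16) shift/100 [0.013 0.011 0.018]
(9, 0, 16) shift/100 [1.076 0.    0.   ]
```

```bash

J(){ grep -E 'time|tool_pos|ft_force' | tr '\n' ' '; echo; }
python3 -m jog '0.05 0.005 0 0 0 0 1; 0.05 0.005 0 0 0 0 1; 0.05 0 0 0 0 0 1; 0.05 0 0 0 0 0 1; 0.05 0 0 0 0 0 1' | J
python3 -m jog '0.05 0 0 0 0 0 1; 0.05 0 0 0 0 0 1; 0.05 0 0 0 0 0 1; 0.05 0 0 0 0 0 1; 0.05 0 0 0 0 0 1' | J
python3 -m jog '0.05 0 0 0 0 0 1; 0.05 0 0 0 0 0 1; 0.05 0 0 0 0 0 1; 0.05 0 0 0 0 0 1; 0.05 0 0 0 0 0 1' | J
python3 -m jog '0.05 0 0 0 0 0 1; 0.05 0 0 0 0 0 1; 0.05 0 0 0 0 0 1; 0 0 0 0 0 0 1' | J
python3 -c "
from h import *
import cv2
go([(9,0,16)])
a=snapshot('scene');b=snapshot('wrist')
i=cv2.resize(a['img'][80:320,200:440],(400,400));j=cv2.resize(b['img'][:,140:520],(400,400))
cv2.imwrite('pics/p2.png',np.hstack([i,j])[:,:,::-1])"
```

```text
time: 5.1 tool_pos: [618.5, -65.8, 190.9] ft_force: [1.6, -0.6, 0.7] 
time: 5.72 tool_pos: [593.5, -64.8, 190.9] ft_force: [3.4, 0.1, 1.5] 
time: 6.35 tool_pos: [568.4, -63.7, 190.7] ft_force: [2.4, -0.3, 2.6] 
time: 6.85 tool_pos: [553.0, -63.0, 190.2] ft_force: [0.5, 0.1, 0.7] 
t 6.85 tip rack [-9.2  0.1] 17.2 yaw-rack 0.03 rot [ 1.7999e+02 -9.0000e-02  1.7761e+02] F [0.5 0.1 0.7] gap -0.0
(9, 0, 16) shift/100 [0.182 0.001 0.013]
```

View pics/p2.png

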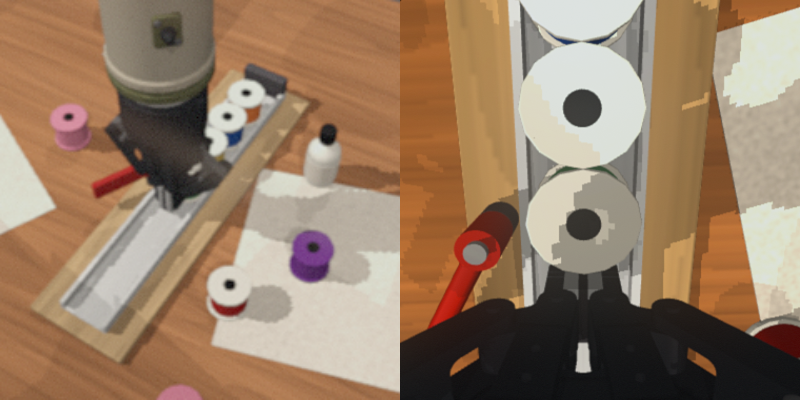

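The row moves as one train: four flanges in line and touching, fingertips at the rear of the green one. The finger linkage will pass near the gate hub, so I back off slightly, raise 8 mm and finish slowly, watching force.

```bash

J(){ grep -E 'time|tool_pos|ft_force' | tr '\n' ' '; echo; }
python3 -m jog '-0.05 0 0 0 0 0 1; 0 0 -0.08 0 0 0 1; 0.06 0 0 0 0 0 1; 0 0 0 0 0 0 1' | J
python3 -m jog '0.03 0 0 0 0 0 1; 0.03 0 0 0 0 0 1; 0.03 0 0 0 0 0 1; 0.03 0 0 0 0 0 1' | J
python3 -m jog '0.02 0 0 0 0 0 1; 0.02 0 0 0 0 0 1; 0 0 0 0 0 0 1' | J
python3 -c "
from h import *
go([(9,0,24)])"
```

```text
time: 7.45 tool_pos: [552.4, -63.0, 198.8] ft_force: [-0.2, -0.8, 0.4] 
time: 7.95 tool_pos: [540.7, -62.6, 198.8] ft_force: [2.3, 0.5, 0.3] 
time: 8.32 tool_pos: [536.6, -62.4, 198.7] ft_force: [1.5, 0.3, 0.6] 
t 8.32 tip rack [6.9 0.2] 25.7 yaw-rack 0.03 rot [-1.8000e+02 -1.0000e-02  1.7762e+02] F [1.5 0.3 0.6] gap 0.3
(9, 0, 24) shift/100 [0.021 0.002 0.017]
```

Not yet on the stop, by force. Creep on.

```bash

J(){ grep -E 'time|tool_pos|ft_force' | tr '\n' ' '; echo; }
python3 -m jog '0.02 0 0 0 0 0 1; 0 0 0 0 0 0 1' | J
python3 -m jog '0.01 0 0 0 0 0 1; 0 0 0 0 0 0 1' | J
python3 -m jog '0.01 0 0 0 0 0 1; 0 0 0 0 0 0 1' | J
python3 -c "
from h import *
go([(9,0,24)])"
```

```text
time: 8.57 tool_pos: [534.6, -62.3, 198.6] ft_force: [1.1, -0.4, 0.3] 
time: 8.82 tool_pos: [534.0, -62.3, 198.8] ft_force: [4.5, -0.1, -0.5] 
time: 9.07 tool_pos: [533.5, -62.3, 199.3] ft_force: [7.6, -0.8, 0.2] 
t 9.07 tip rack [9.5 0.3] 26.3 yaw-rack 0.03 rot [-1.7999e+02  1.5000e-01  1.7762e+02] F [ 7.6 -0.8  0.2] gap -0.1
(9, 0, 24) shift/100 [-0.005  0.003  0.023]
```

Force climbs at x = 9.5, where the packed row was predicted (9), so it is home. Back off, lift and look.

```bash

J(){ grep -E 'time|tool_pos|ft_force' | tr '\n' ' '; echo; }
python3 -m jog '0.01 0 0 0 0 0 1; 0 0 0 0 0 0 1; -0.04 0 0 0 0 0 1; -0.2 0 0 0 0 0 1; -0.3 0 -0.2 0 0 0 1' | J
python3 -m jog '-0.2 0 -0.4 0 0 0 1; -0.3 0 -0.4 0 0 0 1; 0 0 0 0 0 0 1' | J
python3 -c "
from h import *
import cv2
a=snapshot('scene');b=snapshot('wrist')
c=snapshot('scene')
print('wrist predicted holes',[proj(b,rack2w((x,0,44))).round(0).tolist() for x in (160,120,80,40)],'stop top',proj(b,rack2w((180,0,38))))
print('scene predicted holes',[proj(a,rack2w((x,0,44))).round(0).tolist() for x in (160,120,80,40)])
i=cv2.resize(a['img'][80:320,200:440],(400,400));j=cv2.resize(b['img'][:,120:520],(400,400))
cv2.imwrite('pics/p3.png',np.hstack([i,j])[:,:,::-1])
go([(-19,73,60)])"
```

```text
time: 9.7 tool_pos: [584.1, -64.1, 216.0] ft_force: [0.4, -0.2, -0.2] 
time: 10.07 tool_pos: [638.1, -66.8, 302.9] ft_force: [0.2, 0.0, -0.0] 
wrist predicted holes [[314.0, -294.0], [314.0, -186.0], [314.0, -91.0], [314.0, -8.0]] stop top [ 314.09633604 -337.36370993]
scene predicted holes [[352.0, 129.0], [341.0, 142.0], [329.0, 157.0], [317.0, 172.0]]
t 10.22 tip rack [-90.7  -0. ] 123.9 yaw-rack 0.03 rot [179.98  -0.21 177.62] F [ 0.4  0.6 -0.8] gap 0.1
(-19, 73, 60) shift/100 [ 0.715 -0.73   0.641]
```

View pics/p3.png

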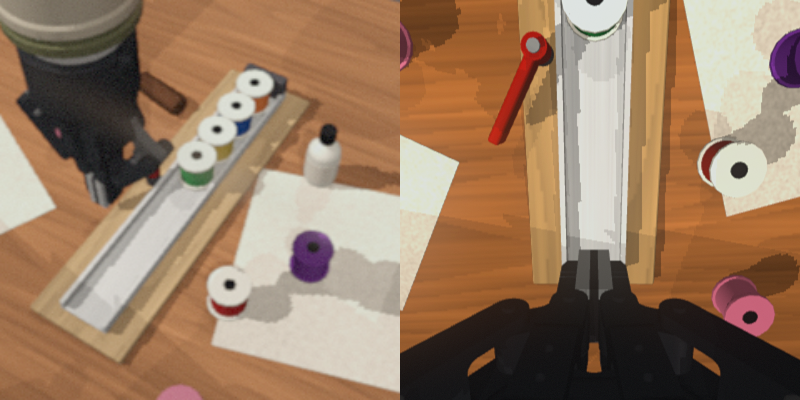

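Scene holes are at (353,129), (342,143), (330,157) and (318,173), within 1 px of the predicted packed places, all upright, with the orange spool on the stop. The gate is still open at about 118°. Next, the gate path with the fingers behind the bar.

```bash
cat >> h.py <<'E'
def G(th,r=42,ex=0,z=27):
    t=np.radians(th); n=np.array([-np.cos(t),np.sin(t)])
    c=np.array([12,36])+r*np.array([-np.sin(t),-np.cos(t)])+(4+abs(n)@[11,14.5]+ex)*n
    return (round(c[0],1),round(c[1],1),z)
E
python3 -c "
from h import *
b=snapshot('wrist');t=w2rack(ray(b,(216,140),40));hb=w2rack(ray(b,(253,45),48));print(t,hb,np.degrees(np.arctan2(-(t-hb)[0],-(t-hb)[1])))
go([G(120,ex=12,z=124),G(120,ex=12,z=27)]+[G(th) for th in range(118,-3,-10)])"
```

```text
[-41.3837396   63.16588492] [14.18876618 34.98958076] 116.88586437268744
t 10.28 tip rack [-90.3  -0.1] 123.4 yaw-rack 0.03 rot [179.97  -0.25 177.62] F [-0.6 -0.5 -0.5] gap 0.0
(np.float64(-7.3), np.float64(86.5), 124) shift/100 [ 0.83  -0.865 -0.003]
(np.float64(-7.3), np.float64(86.5), 27) shift/100 [-0.004 -0.     0.97 ]
(np.float64(-14.8), np.float64(75.1), 27) shift/100 [-0.075  0.114 -0.   ]
(np.float64(-21.4), np.float64(69.1), 27) shift/100 [-0.066  0.06  -0.   ]
(np.float64(-26.8), np.float64(61.5), 27) shift/100 [-0.054  0.076 -0.   ]
(np.float64(-30.6), np.float64(53.4), 27) shift/100 [-0.038  0.081 -0.   ]
(np.float64(-33.3), np.float64(47.3), 27) shift/100 [-0.027  0.061 -0.   ]
(np.float64(-35.0), np.float64(40.3), 27) shift/100 [-0.017  0.07  -0.   ]
(np.float64(-35.3), np.float64(32.5), 27) shift/100 [-0.003  0.078  0.   ]
(np.float64(-34.0), np.float64(24.3), 27) shift/100 [0.013 0.082 0.   ]
(np.float64(-30.9), np.float64(16.2), 27) shift/100 [0.031 0.081 0.   ]
(np.float64(-25.8), np.float64(8.5), 27) shift/100 [0.051 0.077 0.   ]
(np.float64(-19.0), np.float64(1.9), 27) shift/100 [0.068 0.066 0.   ]
(np.float64(-10.6), np.float64(-3.2), 27) shift/100 [0.084 0.051 0.   ]
(np.float64(-2.0), np.float64(-6.5), 27) shift/100 [0.086 0.033 0.   ]
```

```bash

J(){ grep -E 'time|tool_pos|ft_force' | tr '\n' ' '; echo; }
python3 -m jog '0.28 -0.29 0 0 0 0 1; 0.28 -0.29 0 0 0 0 1; 0.27 -0.285 0 0 0 0 1; 0 0 0 0 0 0 1; 0 0 0 0 0 0 1' | J
python3 -m jog '0 0 0.3 0 0 0 1; 0 0 0.3 0 0 0 1; 0 0 0.15 0 0 0 1; 0 0 0 0 0 0 1' | J
python3 -c "
from h import *
import cv2
b=snapshot('wrist');cv2.imwrite('pics/p4.png',b['img'][:,:,::-1])
go([G(120,ex=12,z=27),G(118),G(108)])"
```

```text
time: 10.9 tool_pos: [548.6, -149.2, 297.7] ft_force: [-0.3, -0.0, -1.0] 
time: 11.4 tool_pos: [548.8, -148.7, 222.2] ft_force: [0.2, 0.5, -0.2] 
t 11.45 tip rack [-9.4 86.2] 50.6 yaw-rack 0.07 rot [ 1.7998e+02 -4.0000e-02  1.7765e+02] F [ 0.6 -0.9  0.5] gap 0.4
(np.float64(-7.3), np.float64(86.5), 27) shift/100 [ 0.021 -0.003  0.236]
(np.float64(-14.8), np.float64(75.1), 27) shift/100 [-0.075  0.114 -0.   ]
(np.float64(-21.4), np.float64(69.1), 27) shift/100 [-0.066  0.06  -0.   ]
```

View pics/p4.png

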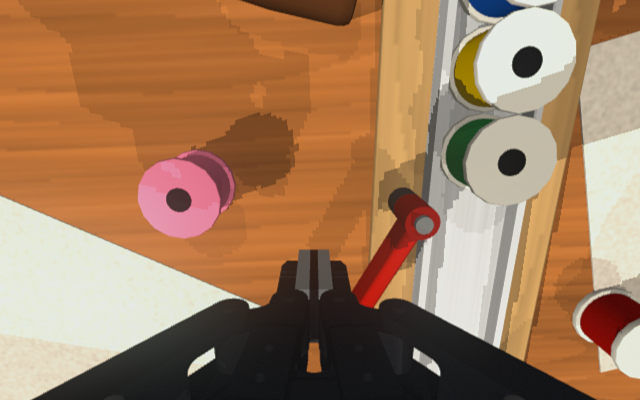

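The fingers (seam u=315) are on the outer side of the red bar (bar at about (380,270), hub at (425,223)) with clearance; pink is well off at (180,200). Lower and sweep.

```bash

J(){ grep -E 'time|tool_pos|ft_force' | tr '\n' ' '; echo; }
python3 -m jog '0.01 0 0.12 0 0 0 1; 0.01 0 0.11 0 0 0 1; 0 0 0 0 0 0 1' | J
python3 -m jog '-0.04 0.06 0 0 0 0 1; -0.035 0.054 0 0 0 0 1; -0.033 0.03 0 0 0 0 1; -0.033 0.03 0 0 0 0 1; 0 0 0 0 0 0 1' | J
python3 -m jog '-0.027 0.038 0 0 0 0 1; -0.027 0.038 0 0 0 0 1; -0.019 0.04 0 0 0 0 1; -0.019 0.041 0 0 0 0 1' | J
python3 -c "
from h import *
go([G(88),G(78),G(68),G(58),G(48),G(38)])"
```

```text
time: 11.82 tool_pos: [546.4, -149.2, 199.4] ft_force: [0.2, -0.1, 0.0] 
time: 12.45 tool_pos: [562.3, -132.4, 200.8] ft_force: [-0.2, -0.8, -0.1] 
time: 12.95 tool_pos: [572.0, -117.0, 200.7] ft_force: [-1.0, -0.8, 0.5] 
t 12.95 tip rack [-30.7  53.3] 27.7 yaw-rack 0.03 rot [-180.      0.    177.62] F [-1.  -0.8  0.5] gap -0.1
(np.float64(-30.6), np.float64(53.4), 27) shift/100 [ 0.001 -0.001  0.007]
(np.float64(-33.3), np.float64(47.3), 27) shift/100 [-0.027  0.061 -0.   ]
(np.float64(-35.0), np.float64(40.3), 27) shift/100 [-0.017  0.07  -0.   ]
(np.float64(-35.3), np.float64(32.5), 27) shift/100 [-0.003  0.078 -0.   ]
(np.float64(-34.0), np.float64(24.3), 27) shift/100 [ 0.013  0.082 -0.   ]
(np.float64(-30.9), np.float64(16.2), 27) shift/100 [ 0.031  0.081 -0.   ]
```

```bash

J(){ grep -E 'time|tool_pos|ft_force' | tr '\n' ' '; echo; }
python3 -m jog '-0.013 0.03 0 0 0 0 1; -0.013 0.031 0 0 0 0 1; -0.009 0.035 0 0 0 0 1; -0.009 0.035 0 0 0 0 1' | J
python3 -m jog '-0.001 0.039 0 0 0 0 1; -0.001 0.039 0 0 0 0 1; 0.006 0.041 0 0 0 0 1; 0.006 0.041 0 0 0 0 1' | J
python3 -m jog '0.015 0.04 0 0 0 0 1; 0.015 0.04 0 0 0 0 1; 0.025 0.038 0 0 0 0 1; 0.025 0.038 0 0 0 0 1; 0 0 0 0 0 0 1' | J
python3 -c "
from h import *
import cv2
b=snapshot('wrist');a=snapshot('scene')
i=cv2.resize(a['img'][80:320,200:440],(400,400));j=cv2.resize(b['img'][:,120:520],(400,400))
cv2.imwrite('pics/p5.png',np.hstack([i,j])[:,:,::-1])
go([G(18),G(8),G(0)])"
```

```text
time: 13.45 tool_pos: [576.8, -104.2, 200.7] ft_force: [-0.5, -0.7, 0.6] 
time: 13.95 tool_pos: [576.4, -88.1, 200.7] ft_force: [-0.5, -0.7, -0.3] 
time: 14.58 tool_pos: [568.9, -72.0, 200.7] ft_force: [-0.3, 0.7, -0.2] 
t 14.68 tip rack [-25.9   8.7] 27.7 yaw-rack 0.03 rot [ 1.7999e+02 -1.0000e-02  1.7762e+02] F [ 0.1  0.2 -0.6] gap 0.4
(np.float64(-19.0), np.float64(1.9), 27) shift/100 [0.069 0.068 0.007]
(np.float64(-10.6), np.float64(-3.2), 27) shift/100 [0.084 0.051 0.   ]
(np.float64(-3.0), np.float64(-6.0), 27) shift/100 [0.076 0.028 0.   ]
```

View pics/p5.png

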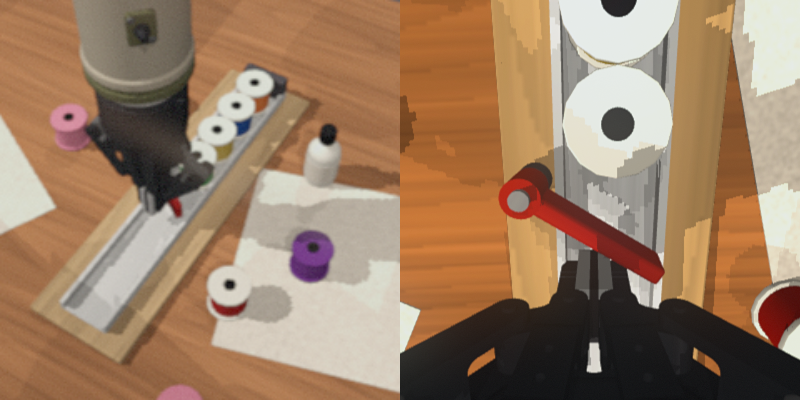

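The bar, from hub (517,200) to tip (660,270), is about 30° from shut with the fingers behind it. The row has not moved. Continue to its stop.

```bash

J(){ grep -E 'time|tool_pos|ft_force' | tr '\n' ' '; echo; }
python3 -m jog '0.034 0.034 0 0 0 0 1; 0.034 0.033 0 0 0 0 1; 0.042 0.026 0 0 0 0 1; 0.042 0.025 0 0 0 0 1' | J
python3 -m jog '0.03 0.014 0 0 0 0 1; 0.03 0.014 0 0 0 0 1; 0 0 0 0 0 0 1' | J
python3 -m jog '0.015 0 0 0 0 0 1; 0 0 0 0 0 0 1' | J
python3 -m jog '0.01 0 0 0 0 0 1; 0 0 0 0 0 0 1' | J
python3 -c "
from h import *
go([G(0)])"
```

```text
time: 15.18 tool_pos: [554.1, -59.8, 200.7] ft_force: [0.8, -0.7, 0.4] 
time: 15.55 tool_pos: [548.2, -56.8, 200.6] ft_force: [0.5, 0.6, 0.2] 
time: 15.8 tool_pos: [546.9, -56.9, 200.7] ft_force: [0.5, -0.1, 0.7] 
time: 16.05 tool_pos: [546.3, -56.9, 200.8] ft_force: [5.3, 0.1, -2.8] 
t 16.05 tip rack [-2.8 -5.7] 27.8 yaw-rack 0.02 rot [-1.8000e+02  7.0000e-02  1.7761e+02] F [ 5.3  0.1 -2.8] gap 0.0
(np.float64(-3.0), np.float64(-6.0), 27) shift/100 [-0.002  0.003  0.008]
```

At its stop (5 N, at the predicted place). Press slightly more, hold, then retreat and look.

```bash

J(){ grep -E 'time|tool_pos|ft_force' | tr '\n' ' '; echo; }
python3 -m jog '0.005 0 0 0 0 0 1; 0 0 0 0 0 0 1; 0 0 0 0 0 0 1; -0.03 0 0 0 0 0 1; -0.2 0 0 0 0 0 1' | J
python3 -m jog '-0.3 0 -0.1 0 0 0 1; -0.3 0 -0.3 0 0 0 1; -0.1 0 -0.4 0 0 0 1; 0 0 -0.4 0 0 0 1; 0 0 0 0 0 0 1' | J
python3 -c "
from h import *
import cv2
b=snapshot('wrist');a=snapshot('scene')
print([proj(a,rack2w((x,0,44))).round(0).tolist() for x in (160,120,80,40)],'wrist hub,tip',proj(b,rack2w((12,36,48))),proj(b,rack2w((12,-30,44))))
i=cv2.resize(a['img'][80:320,200:440],(400,400));j=cv2.resize(b['img'][:,120:520],(400,400))
cv2.imwrite('pics/p6.png',np.hstack([i,j])[:,:,::-1])
print(sense()['time'])"
```

```text
time: 16.68 tool_pos: [567.8, -57.7, 200.3] ft_force: [0.4, -1.4, 0.1] 
time: 17.3 tool_pos: [639.8, -61.0, 325.5] ft_force: [0.4, -0.3, -0.0] 
[[352.0, 129.0], [341.0, 142.0], [329.0, 157.0], [317.0, 172.0]] wrist hub,tip [250.25671127  42.7159026 ] [350.18065748  43.8068677 ]
17.4
```

View pics/p6.png

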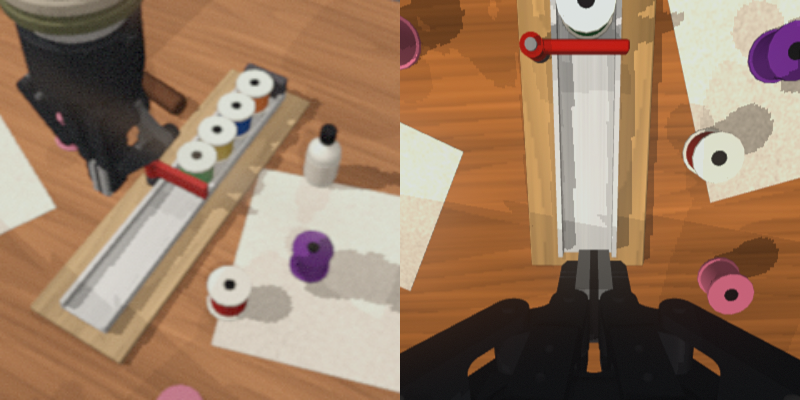

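The gate is square across the channel, hub (531,44) to tip (629,46) in the wrist crop. The spools stand packed at the same scene pixels, the bystanders are unmoved and the arm is clear.

```bash
python3 -c "
from bench import *
print(hand_in())"
```

```text
the job is handed in; nothing more can be done
None
```

The four spools are packed against the end stop, the red gate is shut behind them, the arm is clear, and the job was handed in at about 17 s; the hand-in returned no verdict.

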